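# Fetch the pocket book from behind the reference row

### The arm

A 7-joint arm with a two-finger parallel gripper is mounted at the origin on the work surface. World frame = base frame: x ahead of the robot, y to its left, z up, the work surface at z = 0. Lengths are in m, angles in rad, forces in N, time in s.
With the tool pointing down it reaches from about 0.425 to 0.925 m from the base axis. Payload 6.8 kg.
Tool frame: the origin (TCP) lies midway between the tips of the shut fingers; the grasp point (between the pads) lies 19 mm behind it; z points along the fingers, y is the line along which they close (so a half turn about z gives the same grasp; the last joint's range is limited). The gripper opens to 85 mm and grips with 20 to 120 N. Pads are 22 mm wide; open, the fingers measure 114 mm over their backs; the gripper's body (76 mm by 85 mm) begins 54 mm behind the grasp point. The pads swing forward as they close: fully open they stand 13 mm farther back than shut.
Start: joints at [1.215, 0.477, 0.022, 1.555, -0.011, 1.109, -0.083], TCP at [0.166, -0.654, 0.231] pointing down, gripper open.
Joint ranges: [-2.96, 2.96], [-0.34, 2.1], [-1.41, 1.46], [0.24, 2.44], [-1.37, 4.51], [0.17, 1.92], [-2.96, 2.96]. Speed limits (rad/s): [2.39, 2.39, 3.14, 3.14, 3.14, 3.14, 3.14].

### API

Orientations are given as a unit quaternion [w, x, y, z].
In Python, from station import readout, imaging, hand_in gives the robot as it stands.
- The arm moves only by the tool drive_tool, never from a script. Its argument "series" is a list of rows, each a list of 5 numbers: the shift along the tool's x, y, z in cm, then the turn about the tool's z in degrees, then the closure, from -1 (fully open) to 1 (shut). A call has 1 to 8 rows; each row shifts and turns the commanded pose from where the row before left it, along the tool's axes as they then stand; what a row does not reach is not made up. A row lasts 1/10 s, in which the tool goes at most 50 mm and 8.59 degrees, less where a joint would pass 70% of its speed; a pose out of reach is approached as far as the arm can. A call with a gripper value outside its range is refused whole. The fingers move at their own pace and stop on an object; "squeeze" is the grip in N (left out, the last holds). Time passes only in rows, so rows that do not move let the fingers close. It gives the time, the measured TCP pose, the force, the opening and the grip force at its end, in the units of the state.
- readout.get_obs(): the state, without advancing time (a new reading comes with each control period).
- imaging.read_camera(name): name is "scene" or "side" or "wrist"; returns the picture (400x640x3 uint8, red, green, blue); there is no depth.
- imaging.camera_model(name): a dict with "vfov" (degrees; the focal length in pixels is half the picture's height over the tangent of half this angle, whatever the lens; pixels are square), "cx", "cy" (the principal point, pixels), "xyz" and "orientation" of the camera in the world. Camera axes: x right, y down, z forward; pixel columns grow to the right and rows downward; lengths in m; the calibration is good to about 2 mm. The wrist camera is an equidistant fisheye: a pixel r from the principal point sees the ray r / f radians off the axis. A picture is of the moment at which its call begins: read the wrist's pose just before it. camera_model takes no time and is no camera call; for the wrist camera it gives the pose at the moment of the call.
- hand_in(): hands the job in; it is judged then, once.
Trained networks look in the newest picture that a camera, given by its name, has taken for a name from the list of things; names that differ only in an ending like _2 or _b are one class to them, and where a whole thing is asked for, a point or a joint stands for the part that bears it (a point fixed in the world has none). Each returns a list of dicts, best first, with "conf" (0 to 1); they miss things now and then, are a little off and sometimes report something else, mostly with a low value. They report only what shows in the picture. A call takes as long as a camera call.
- imaging.cut_out(thing, camera): "mask" (400x640 bool, what is visible of it) and "centre" ([column, row] in pixels, amid what is visible of it).
The state is a dict: "t": time; "q": joint angles; "joint_vel": joint speeds; "joint_torque": joint torques, N m; "eef_pos": TCP position; "tool_rot": TCP orientation; "contact_force": force on the tool from outside, world axes, zero at the start; "torque": the same for the moment, N m; "gripper_width": opening from 0.0 (shut) to 1.0 (fully open); "grasp_force": force on a finger pad.
Only numpy, scipy, OpenCV 4.12 (cv2) and the standard library are available. Lean on these libraries where they do the work, as an engineer would, in place of code of your own. Each camera call takes 0.05 s, during which the arm holds its last target. There are 200 camera calls.

### The job

A pocket book has slipped behind the row on the small reference shelf. Clear the thick book, the slim book and the steel divider from the row, standing all three upright on the cork mat, then fetch the pocket book and stand it, spine up, in the empty wooden caddy; only after that put the three back on the shelf, each square and upright at the very spot where it stood at the start. Set everything down gently, let nothing drop or fall over, and leave the date stamp, the pencil pot and the label block where they are.

Things in the scene. Friction and masses are not known exactly. Their poses are not given: they have to be found in the camera images.
- thick_book: Thick brown cloth-bound hardback standing upright on the shelf, 110 deep (own x, spine at -x) x 48 thick (own y) x 150 tall (own z), 0.35 to 0.7 kg. Origin: centre of its underside. To be picked from above across its thickness. Which of the three row items stands at which of the three row places is shuffled.
- slim_book: Slim brown cloth-bound hardback standing upright on the shelf, 110 deep (own x, spine at -x) x 28 thick (own y) x 165 tall (own z), 0.2 to 0.42 kg. Origin: centre of its underside. Picked from above across its thickness.
- divider: Taupe painted steel shelf divider like an upside-down T: a foot plate 110 (own x) x 66 (own y) x 5 thick, and on its middle an upright plate 12 thick (own y), 110 deep, 135 tall in all, with one rounded upper corner (at -x). Origin: centre of its underside; 0.3 to 0.6 kg. Picked from above by the upright plate, across its thickness, above the origin.
- pocket_book: Small brown pocket book standing on its long fore edge, spine up, on the shelf behind the row: 30 thick (own x) x 110 long (own y) x 75 tall (own z), about 0.16 kg. Origin: centre of its underside. Picked from above across its thickness; while the taller row stands about 15 mm in front of it there is no room for a gripper. It does not topple by itself.
- shelf: Fixed low open shelf on the table: taupe steel board 215 (own x) x 350 (own y), its upper face 15 above the table and above the origin, rims at the sides 30 high and at the far edge 28 high (inner face of the far rim at own x = +96). Origin: under the board, on the table. The row items stand near own x = -50 at own y near -95, 0 and +95, all with their own axes nearly along the shelf's (within 0.06 rad); the pocket book stands near own x = +37.
- mat: Fixed cork mat lying on the table, the side area: 320 (own x) x 170 (own y), 6 thick. Origin: centre of its underside, so its upper face is 6 higher. It lies to the left or to the right of the shelf. The three row items fit on it side by side, for example with their thickness along the mat's x, 95 apart. On the mat means that each item's centre is at least 10 inside the mat's edge.
- caddy: Fixed empty wooden caddy, an open box 68 (own x) x 148 (own y) x 30 high outside, walls and floor 4 thick, on the other side of the shelf from the mat. Origin: centre of its underside. The pocket book stands in it with its length along the caddy's y, about 15 free on each side.
- date_stamp: Bystander: loose date stamp with black base 36 x 56 and wooden knob, 94 tall, about 125 from the caddy's centre on the caddy's -x side. Origin: centre of its underside. Leave it (within 20 mm).
- pencil_pot: Bystander: loose dark steel pot with pencils, 68 across, pot 95 tall, pencils up to 135, beyond the mat's +x end (about 210 from the mat's centre). Origin: centre of its underside. Leave it (within 20 mm).
- label_block: Bystander: loose small dark wooden stepped block, 30 x 50 x 24 tall, on the shelf board in a far corner near own (50, 138) of the shelf. Origin: centre of its underside. Leave it (within 20 mm).

How it is judged:
By the outcome, as a careful person would: the job done as asked, in the order asked, and still so for the second after the job is handed in, with the robot touching nothing.
It also fails if it takes over 144 s, if anything falls off the work surface, if the arm or the gripper's body presses on something with over 40 N, if the wrist force passes 120 N, or if a joint passes its speed limit or range.

## Working session

There is one attempt and no reset: what is moved stays moved. The work goes in short steps, Python scripts to look and compute and a tool call to move; the robot and the scene stay as the last step left them, time stands still between calls to the robot, and variables do not carry over. Pictures are saved under pics/ and viewed, at most 14 in all, crops included, and the job is handed in when it is done.

Besides the shell and the picture viewer there is one more tool, called by a JSON object that holds its "name" and its "arguments", one argument or row to a line. drive_tool: Moves the arm, as the interface text tells. Its arguments: {"type":"object","properties":{"series":{"type":"array"},"squeeze":{"type":"number"}},"required":["series"]}

```bash
ls; mkdir -p pics; python3 - <<'E'
from station import readout, imaging
import cv2
print({k:(v if not hasattr(v,'round') else v) for k,v in readout.get_obs().items()})
for c in ("scene","side"):
    print(c, imaging.camera_model(c))
    im=imaging.read_camera(c); cv2.imwrite(f"pics/{c}0.png",im[:,:,::-1])
    for n in "thick_book slim_book divider pocket_book shelf mat caddy date_stamp pencil_pot label_block".split():
        try: print(n,[(round(d['conf'],2),[round(float(v)) for v in d['centre']],int(d['mask'].sum())) for d in imaging.cut_out(n,c)][:3])
        except Exception as e: print(n,e)
print(imaging.camera_model("wrist"))
E
```

```text
pics
{'t': 0.0, 'q': array([ 1.2149121 ,  0.47780516,  0.02230488,  1.55646548, -0.01148985,
        1.10927229, -0.08309044]), 'joint_vel': array([ 0.00120939,  0.00122886, -0.00144992,  0.00057674, -0.00022648,
        0.0010019 ,  0.00016216]), 'joint_torque': array([ 4.36832543e-04, -5.96453118e+01,  1.60778023e+00, -2.81192797e+01,
        1.24076981e-02,  9.36728407e-03, -1.29799949e-05]), 'eef_pos': array([ 0.16540638, -0.65380899,  0.23031571]), 'tool_rot': array([-8.94074241e-04,  9.92330662e-01,  1.23608359e-01, -1.76267187e-04]), 'contact_force': array([-0.12574237, -0.08001061,  0.14956365]), 'torque': array([-0.00758096, -0.01152652,  0.01585011]), 'grasp_force': 0.0, 'gripper_width': 0.9989671348637379}
scene {'vfov': 51.58089544987878, 'cx': 321.0108511920264, 'cy': 202.48810188622338, 'xyz': array([0.84252752, 0.54738743, 0.8801331 ]), 'orientation': array([-0.07736328,  0.23026422,  0.92017875, -0.30702505])}
thick_book [(0.89, [388, 209], 2508)]
slim_book [(0.94, [348, 153], 2017)]
divider [(0.96, [365, 185], 1287)]
pocket_book [(0.77, [332, 203], 964)]
shelf [(0.55
[... 282 characters left out ...]
14517, 0.93686978, 0.7896824 ]), 'orientation': array([-0.008933  ,  0.01897521,  0.89697695, -0.44157954])}
thick_book [(0.62, [355, 224], 2180), (0.53, [359, 151], 129)]
slim_book [(0.66, [348, 173], 1083)]
divider [(0.9, [350, 193], 390)]
pocket_book [(0.86, [319, 216], 438)]
shelf [(0.94, [325, 250], 3000)]
mat [(0.78, [329, 314], 7792)]
caddy [(0.87, [322, 161], 442), (0.71, [322, 217], 488)]
date_stamp []
pencil_pot [(0.61, [242, 310], 1398)]
label_block [(0.71, [319, 255], 174)]
{'vfov': 65.70646984690485, 'cx': 317.7769625191829, 'cy': 201.30942516382106, 'xyz': array([ 0.24292746, -0.63495805,  0.37503646]), 'orientation': array([ 0.12435162,  0.77879752, -0.60721804, -0.09642278])}
```

View pics/scene0.png

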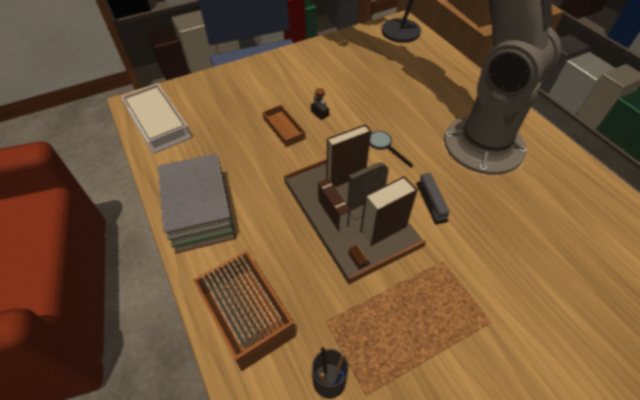

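View pics/side0.png

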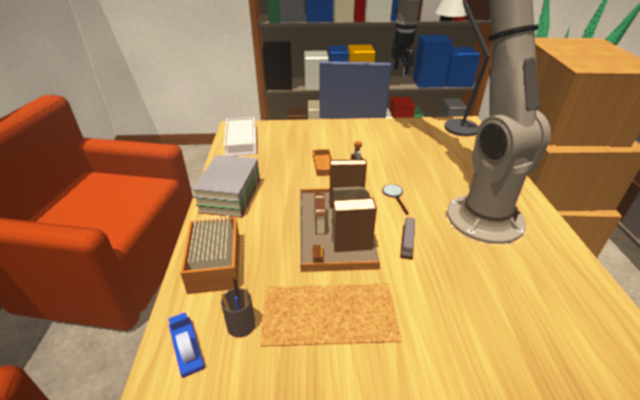

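The scene view shows the shelf centred near (355,215), with the row running slim (348,153), divider (365,185), thick (388,209). The pocket book is behind it at (332,203). The mat is at (405,326), the caddy at (282,122) and the stamp at (320,103). The side view agrees. Next I'll fit box models to the masks.

```bash
cat > h.py <<'E'
import numpy as np, cv2
from scipy.spatial.transform import Rotation as R
from scipy.optimize import minimize
from station import readout, imaging
DIM=dict(thick_book=[(.110,.048,0,.150)],slim_book=[(.110,.028,0,.165)],
 divider=[(.110,.066,0,.005),(.110,.012,0,.135)],pocket_book=[(.030,.110,0,.075)],
 shelf=[(.215,.350,0,.015)],mat=[(.32,.17,0,.006)],caddy=[(.068,.148,0,.03)],label_block=[(.03,.05,0,.024)])
def model(c):
    m=dict(imaging.camera_model(c)); o=m['orientation']
    m['R']=R.from_quat([o[1],o[2],o[3],o[0]]).as_matrix(); m['f']=200/np.tan(np.radians(m['vfov'])/2); m['fish']=c=='wrist'
    return m
def project(m,P):
    p=(np.asarray(P)-m['xyz'])@m['R']
    r=np.hypot(p[:,0],p[:,1])+1e-9
    k=m['f']*np.arctan2(r,p[:,2])/r if m['fish'] else m['f']/p[:,2]
    return np.c_[m['cx']+k*p[:,0],m['cy']+k*p[:,1]]
def ray(m,uv):
    d=(np.asarray(uv,float)-[m['cx'],m['cy']])/m['f']
    if m['fish']:
        t=np.hypot(*d)+1e-9; v=np.r_[d/t*np.sin(t),np.cos(t)]
    else: v=np.r_[d,1]
    return m['R']@v
def onplane(m,uv,z):
    v=ray(m,uv); return m['xyz']+v*(z-m['xyz'][2])/v[2]
def edges(b,pose):
    x,y,z,a=pose; dx,dy,z0,z1=b; s=np.linspace(-1,1,9)
    q=np.array([(u,v,w) for u in s for v in s for w in (0,1) if abs(u)==1 or abs(v)==1])
    P=np.c_[q[:,0]*dx/2,q[:,1]*dy/2,z0+q[:,2]*(z1-z0)]
    c,sn=np.cos(a),np.sin(a)
    return np.c_[x+c*P[:,0]-sn*P[:,1],y+sn*P[:,0]+c*P[:,1],z+P[:,2]]
def sil(m,name,pose):
    M=np.zeros((400,640),np.uint8)
    for b in DIM[name]:
        q=project(m,edges(b,pose)); cv2.fillConvexPoly(M,np.round(cv2.convexHull(q.astype(np.float32))*16).astype(np.int32),1,shift=4)
    return M.astype(bool)
def look(c,names,save=None):
    """newest picture, model and masks"""
    m=model(c); im=imaging.read_camera(c); out={}
    if save: cv2.imwrite(save,im[:,:,::-1])
    for n in names:
        r=imaging.cut_out(n,c)
        if r: out[n]=(r[0]['mask'],r[0]['conf'],r[0]['centre'])
    return m,im,out
def fit(name,views,guess,z,freez=False):
    """views: list of (model, mask, ignore mask). pose (x,y,yaw[,z]) by best overlap"""
    def cost(p):
        zz=p[3] if freez else z; s=0
        for m,k,ig in views:
            S=sil(m,name,(p[0],p[1],zz,p[2]))&~ig; K=k&~ig
            s+=1-(S&K).sum()/max(1,(S|K).sum())
        return s/len(views)
    g=list(guess)+([z] if freez else []); best=None
    for st in (.02,.006):
        sim=[g]+[[g[j]+(st*(4 if i==2 else 1) if i==j else 0) for j in range(len(g))] for i in range(len(g))]
        r=minimize(cost,g,method='Nelder-Mead',options=dict(initial_simplex=sim,xatol=2e-4,fatol=1e-4,maxiter=200)); g=list(r.x)
    return np.round(r.x,4),round(r.fun,3)
E
cat > m1.py <<'E'
from h import *
names=list(DIM)
V={c:look(c,names) for c in ("scene","side")}
sc,_,so=V['scene']
for n in ['mat','caddy','shelf','slim_book','divider','thick_book','pocket_book','label_block']:
    z={'mat':0,'caddy':0,'shelf':0}.get(n,.015)
    g0=onplane(sc,so[n][2],z+(DIM[n][-1][3])/2)[:2]
    vs=[]
    for c in V:
        m,_,o=V[c]
        if n not in o: continue
        ig=np.zeros((400,640),bool)
        for k in o:
            if k!=n and not(n not in('shelf','mat') and k in('shelf','mat')): ig|=o[k][0]
        vs.append((m,o[n][0],ig))
    a0=[0,.3,-.3] if n!='mat' else [np.pi/2,np.pi/2+.2,np.pi/2-.2]
    for freez in (False,True):
        if freez and n in('shelf','label_block'): continue
        print(n,g0.round(3),*min((fit(n,vs,(g0[0],g0[1],a),z,freez) for a in a0),key=lambda r:r[1]),[round(float(o[n][1]),2) for _,_,o in V.values() if n in o])
E
python3 m1.py
```

```text
mat [0.529 0.347] [0.5175 0.3422 3.138 ] 0.029 [0.7, 0.74]
mat [0.529 0.347] [ 5.1640e-01  3.4100e-01  3.1367e+00 -1.5000e-03] 0.028 [0.7, 0.74]
caddy [ 0.498 -0.342] [ 0.4968 -0.3396  0.0861] 0.097 [0.6, 0.64]
caddy [ 0.498 -0.342] [ 4.970e-01 -3.399e-01  8.610e-02 -2.000e-04] 0.096 [0.6, 0.64]
shelf [0.536 0.092] [0.4776 0.0269 0.0044] 0.087 [0.84, 0.94]
slim_book [ 0.431 -0.083] [ 0.4378 -0.0649 -0.0172] 0.054 [0.63, 0.97]
slim_book [ 0.431 -0.083] [ 0.4376 -0.0668  0.0033  0.0135] 0.052 [0.63, 0.97]
divider [0.439 0.028] [ 0.432   0.0281 -0.0031] 0.128 [0.77, 0.64]
divider [0.439 0.028] [ 0.432   0.0218 -0.0767  0.0061] 0.115 [0.77, 0.64]
thick_book [0.431 0.114] [0.4383 0.1181 0.0194] 0.06 [0.61, 0.56]
thick_book [0.431 0.114] [0.438  0.1181 0.0205 0.0146] 0.06 [0.61, 0.56]
pocket_book [0.524 0.019] [ 0.5253  0.0184 -0.0162] 0.085 [0.7, 0.93]
pocket_book [0.524 0.019] [ 0.5258  0.0195 -0.017   0.02  ] 0.08 [0.7, 0.93]
label_block [0.533 0.163] [ 0.536   0.1655 -0.0187] 0.275 [0.72, 0.46]
```

The fits are clean. The row axes run along the world axes and the items' z is about 0.015. I'll turn the tool square and go over the thick book, which is nearest the mat.

{"name": "drive_tool", "arguments": {
  "series": [
    [0, 0, -4, 8, -1],
    [0, 0, -4, 6.3, -1],
    [3.5, -3.5, -0.5, 0, -1],
    [3.5, -3.5, -0.5, 0, -1],
    [3.5, -3.5, -0.5, 0, -1],
    [3.5, -3.5, -0.5, 0, -1],
    [3.5, -3.5, -0.5, 0, -1],
    [3.5, -3.5, -0.5, 0, -1]
  ]
}}

```text
t: 2.8
eef_pos: [0.3771, -0.4432, 0.3418]
tool_rot: [0.0, 1.0, -0.001, 0.0]
contact_force: [0.6, -1.0, 0.6]
gripper_width: 0.996
grasp_force: 0.0
```

{"name": "drive_tool", "arguments": {
  "series": [
    [1, -4.8, 0, 0, -1],
    [1, -4.8, 0, 0, -1],
    [1, -4.8, 0, 0, -1],
    [1, -4.8, 0, 0, -1],
    [1, -4.8, 0, 0, -1],
    [1, -4.8, 0, 0, -1],
    [0, -4.8, 0, 0, -1],
    [0, 0, 0, 0, -1]
  ]
}}

```text
t: 3.6
eef_pos: [0.4371, -0.102, 0.3419]
tool_rot: [-0.001, 1.0, 0.004, 0.001]
contact_force: [0.0, -1.6, 0.3]
gripper_width: 1.003
grasp_force: 0.0
```

{"name": "drive_tool", "arguments": {
  "series": [
    [-0.4, -4, 0, 0, -1],
    [0, -4, 0, 0, -1],
    [0, -4, 0, 0, -1],
    [0, 0, 0, 0, -1],
    [0, 0, 0, 0, -1]
  ]
}}

```text
t: 4.1
eef_pos: [0.4328, 0.0112, 0.3415]
tool_rot: [0.0, 1.0, -0.0, 0.0]
contact_force: [0.3, -0.8, 1.1]
gripper_width: 1.0
grasp_force: 0.0
```

```bash
cat > m2.py <<'E'
from h import *
import sys
G=dict(slim_book=(.4378,-.065,0),divider=(.432,.025,0),thick_book=(.438,.118,.02),pocket_book=(.525,.0185,-.016),shelf=(.487,.027,.004))
def run(names,tag):
    m,im,o=look('wrist',list(G),f"pics/w{tag}.png")
    print('cam',m['xyz'].round(3),m['R'][:,2].round(3))
    for n in names:
        if n not in o: print(n,'none'); continue
        ig=np.zeros((400,640),bool)
        for k in o:
            if k not in (n,'shelf'): ig|=o[k][0]
        for fz in (False,True):
            print(n,*fit(n,[(m,o[n][0],ig)],G[n],.015,fz),round(float(o[n][1]),2),o[n][0].sum())
    v=im.copy()
    for n in o:
        if n=='shelf': continue
        c,_=cv2.findContours(o[n][0].astype(np.uint8),0,2); cv2.drawContours(v,c,-1,(255,255,0),1)
    cv2.imwrite(f"pics/v{tag}.png",v[:,:,::-1])
if __name__=='__main__': run([n for n in G if n!='shelf'],sys.argv[1])
E
python3 m2.py 1
```

```text
cam [0.513 0.011 0.485] [-0.31  -0.001 -0.951]
slim_book [ 0.4343 -0.0695  0.0052] 0.053 0.56 4642
slim_book [ 0.4336 -0.0706 -0.0034  0.0108] 0.038 0.56 4642
divider [0.4312 0.0251 0.0336] 0.081 0.79 3282
divider [ 0.4294  0.0261  0.0331 -0.0013] 0.045 0.79 3282
thick_book [0.4364 0.1188 0.0385] 0.039 0.86 6136
thick_book [0.435  0.1213 0.0453 0.0078] 0.022 0.86 6136
pocket_book [ 0.5243  0.0149 -0.0212] 0.109 0.6 1921
pocket_book [ 0.5246  0.0158 -0.0049 -0.0036] 0.057 0.6 1921
```

View pics/v1.png

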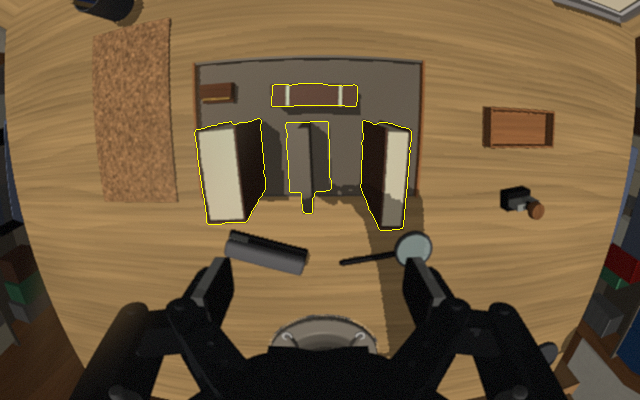

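The wrist view shows all three row items cleanly outlined, at about (220,170), (308,165) and (395,175), with the pocket book behind at (315,95). Fits from the three cameras agree within a few mm. I'll move over the thick book and take a close look.

{"name": "drive_tool", "arguments": {
  "series": [
    [0.2, -4, 2, 0, -1],
    [0, -4, 2, 0, -1],
    [0, -2.8, 2, 0, -1],
    [0, 0, 1, 0, -1],
    [0, 0, 0, 0, -1]
  ]
}}

```text
t: 4.9
eef_pos: [0.4342, 0.1184, 0.2699]
tool_rot: [0.0, 1.0, -0.001, -0.002]
contact_force: [-0.0, -0.8, -0.0]
gripper_width: 1.0
grasp_force: 0.0
```

```bash
sed -i 's/list(G),f"pics/list(DIM),f"pics/' m2.py; cat > m3.py <<'E'
from m2 import *
# usage: m3 tag name : wrist close fit alone and wrist+scene+side together
n=sys.argv[2]; vs=[]
for c in ('wrist','scene','side'):
    m,im,o=look(c,['slim_book','divider','thick_book','pocket_book'],f"pics/{c}{sys.argv[1]}.png")
    if n not in o: print(c,'none'); continue
    ig=np.zeros((400,640),bool)
    for k in o:
        if k!=n: ig|=o[k][0]
    z=float(sys.argv[3]) if len(sys.argv)>3 else .015
    g=G[n] if len(sys.argv)<5 else tuple(map(float,sys.argv[4:7]))
    v=(m,o[n][0],ig); vs.append(v); print(c,o[n][0].sum(),*fit(n,[v],g,z),*fit(n,[v],g,z,True))
print('all',*fit(n,vs,g,z),*fit(n,vs,g,z,True))
E
python3 m3.py 2 thick_book
```

```text
wrist 7431 [0.4359 0.1187 0.0457] 0.04 [0.4338 0.1189 0.0463 0.0097] 0.022
scene 2579 [0.4376 0.1209 0.0589] 0.04 [0.4366 0.1206 0.0776 0.0141] 0.034
side 2187 [0.4398 0.1185 0.0329] 0.042 [0.4392 0.1184 0.0514 0.0148] 0.043
all [0.4369 0.1188 0.0494] 0.056 [0.4363 0.1189 0.05   0.0126] 0.052
```

{"name": "drive_tool", "arguments": {
  "series": [
    [0.2, -0.05, 2.5, -2.7, -1],
    [0, 0, 4, 0, -1],
    [0, 0, 4, 0, -1],
    [0, 0, 3, 0, -1],
    [0, 0, 1, 0, -1],
    [0, 0, 0, 0, -1]
  ]
}}

```text
t: 6.25
eef_pos: [0.4363, 0.1196, 0.1255]
tool_rot: [0.0, 1.0, 0.023, -0.001]
contact_force: [-0.1, 0.8, 0.9]
gripper_width: 1.005
grasp_force: 0.0
```

{"name": "drive_tool", "arguments": {
  "series": [
    [0, 0, 0, 0, 0],
    [0, 0, 0, 0, 0.3],
    [0, 0, 0, 0, 1],
    [0, 0, 0, 0, 1],
    [0, 0, 0, 0, 1],
    [0, 0, 0, 0, 1],
    [0, 0, 0, 0, 1],
    [0, 0, 0, 0, 1]
  ],
  "squeeze": 60
}}

```text
t: 7.05
eef_pos: [0.4381, 0.1198, 0.1279]
tool_rot: [-0.0, 1.0, 0.023, 0.001]
contact_force: [-1.3, -1.2, 6.4]
gripper_width: 0.554
grasp_force: 61.3
```

{"name": "drive_tool", "arguments": {
  "series": [
    [0, 0, -0.5, 0, 1],
    [0, 0, -1.5, 0, 1],
    [0, 0, -3, 0, 1],
    [0, 0, -3, 0, 1],
    [0, 0, -3, 0, 1],
    [0, 0, -1, 2.7, 1],
    [0, 0, 0, 0, 1]
  ]
}}

```text
t: 7.75
eef_pos: [0.4377, 0.1198, 0.2482]
tool_rot: [-0.0, 1.0, -0.001, 0.002]
contact_force: [-0.6, -0.5, -5.0]
gripper_width: 0.56
grasp_force: 63.1
```

{"name": "drive_tool", "arguments": {
  "series": [
    [0, -2, 0, 0, 1],
    [-0.2, -4, 0, 0, 1],
    [-0.2, -4, 0, 0, 1],
    [-0.2, -4, 0, 0, 1],
    [0, -4, 0, 0, 1],
    [0, -4, 0, 0, 1],
    [0, -4, 0, 0, 1],
    [0, -2, 0, 0, 1]
  ]
}}

```text
t: 8.55
eef_pos: [0.4295, 0.4029, 0.2449]
tool_rot: [-0.0, 1.0, 0.002, -0.001]
contact_force: [-0.4, 0.2, -4.2]
gripper_width: 0.555
grasp_force: 63.8
```

{"name": "drive_tool", "arguments": {
  "series": [
    [0, 0, 2, 0, 1],
    [0, 0, 3, 0, 1],
    [0, 0, 3, 0, 1],
    [0, 0, 2.5, 0, 1],
    [0, 0, 1, 0, 1],
    [0, 0, 0, 0, 1]
  ]
}}

```text
t: 9.15
eef_pos: [0.4304, 0.3983, 0.1292]
tool_rot: [0.002, 1.0, -0.0, -0.002]
contact_force: [0.6, -0.9, -3.7]
gripper_width: 0.554
grasp_force: 63.8
```

{"name": "drive_tool", "arguments": {
  "series": [
    [0, 0, 0.6, 0, 1],
    [0, 0, 0.3, 0, 1],
    [0, 0, 0.2, 0, 1],
    [0, 0, 0.1, 0, 1],
    [0, 0, 0, 0, 1]
  ]
}}

```text
t: 9.65
eef_pos: [0.4316, 0.3997, 0.1195]
tool_rot: [-0.0, 1.0, -0.001, 0.0]
contact_force: [-0.2, -0.6, -4.5]
gripper_width: 0.552
grasp_force: 63.9
```

```bash
python3 m3.py 3 thick_book 0.006 .43 .4 0
```

```text
wrist 23802 [0.4292 0.3995 0.0019] 0.146 [ 0.4296  0.3995 -0.0007  0.0049] 0.142
scene 1877 [0.4405 0.3996 0.1423] 0.348 [ 0.4377  0.3976  0.1456 -0.0247] 0.321
side 2648 [ 0.4323  0.4008 -0.0652] 0.209 [ 0.4284  0.3876  0.0081 -0.0112] 0.182
all [0.4305 0.3996 0.0022] 0.243 [0.4302 0.3992 0.0161 0.0023] 0.237
```

{"name": "drive_tool", "arguments": {
  "series": [
    [0, 0, 0.1, 0, 1],
    [0, 0, 0.1, 0, 1],
    [0, 0, 0, 0, 1]
  ]
}}

```text
t: 10.7
eef_pos: [0.4314, 0.3998, 0.119]
tool_rot: [0.0, 1.0, -0.001, 0.0]
contact_force: [-4.6, -4.3, 11.7]
gripper_width: 0.555
grasp_force: 65.7
```

{"name": "drive_tool", "arguments": {
  "series": [
    [0, 0, 0.1, 0, 1],
    [0, 0, 0, 0, 1]
  ]
}}

```text
t: 10.9
eef_pos: [0.4314, 0.3999, 0.119]
tool_rot: [0.0, 1.0, -0.001, 0.001]
contact_force: [-6.5, -7.3, 18.8]
gripper_width: 0.554
grasp_force: 66.7
```

{"name": "drive_tool", "arguments": {
  "series": [
    [0, 0, 0.1, 0, 1],
    [0, 0, 0, 0, 1]
  ]
}}

```text
t: 11.1
eef_pos: [0.4314, 0.4, 0.1189]
tool_rot: [0.001, 1.0, -0.001, 0.001]
contact_force: [-7.8, -9.6, 26.7]
gripper_width: 0.552
grasp_force: 67.6
```

{"name": "drive_tool", "arguments": {
  "series": [
    [0, 0, -0.3, 0, 1],
    [0, 0, 0, 0, 1],
    [0, 0, 0, 0, 0],
    [0, 0, 0, 0, -0.3],
    [0, 0, 0, 0, -0.6],
    [0, 0, 0, 0, -0.6],
    [0, 0, 0, 0, -0.6],
    [0, 0, 0, 0, -0.6]
  ]
}}

```text
t: 11.9
eef_pos: [0.4315, 0.3996, 0.1182]
tool_rot: [0.0, 1.0, -0.001, -0.0]
contact_force: [0.0, 0.0, -0.1]
gripper_width: 0.8
grasp_force: 0.0
```

{"name": "drive_tool", "arguments": {
  "series": [
    [0, 0, -2, 0, -0.6],
    [0, 0, -4, 0, -1],
    [0, 0, -4, 0, -1],
    [0, 0, -4, 0, -1],
    [0, 0, 0, 0, -1]
  ]
}}

```text
t: 12.4
eef_pos: [0.4331, 0.4025, 0.2643]
tool_rot: [-0.004, 1.0, -0.001, 0.004]
contact_force: [0.3, 0.8, -0.3]
gripper_width: 0.999
grasp_force: 0.0
```

{"name": "drive_tool", "arguments": {
  "series": [
    [0, 4.7, 0, 0, -1],
    [0, 4.7, 0, 0, -1],
    [0, 4.7, 0, 0, -1],
    [0, 4.7, 0, 0, -1],
    [0, 4.7, 0, 0, -1],
    [0, 4.7, 0, 0, -1],
    [0, 4.7, 0, 0, -1],
    [0.2, 4.5, 0, 0, -1]
  ]
}}

```text
t: 13.2
eef_pos: [0.432, 0.0234, 0.258]
tool_rot: [0.0, 1.0, -0.001, 0.0]
contact_force: [1.2, 0.6, 0.2]
gripper_width: 1.0
grasp_force: 0.0
```

{"name": "drive_tool", "arguments": {
  "series": [
    [0, 0, 0, 0, -1],
    [0, 0, 0, 0, -1]
  ]
}}

```text
t: 13.4
eef_pos: [0.4326, 0.0248, 0.258]
tool_rot: [0.0, 1.0, -0.002, -0.0]
contact_force: [0.8, 0.6, 1.3]
gripper_width: 0.997
grasp_force: 0.0
```

```bash
python3 m3.py 4 divider
```

```text
wrist 4910 [0.4318 0.0252 0.0439] 0.075 [0.4303 0.0255 0.0488 0.006 ] 0.053
scene 1664 [0.4318 0.0258 0.065 ] 0.101 [0.4311 0.026  0.0814 0.0133] 0.101
side 1573 [0.4377 0.0253 0.0393] 0.064 [0.437  0.0216 0.049  0.0119] 0.062
all [0.4333 0.0254 0.0477] 0.091 [0.4329 0.0252 0.0463 0.0141] 0.091
```

View pics/wrist4.png

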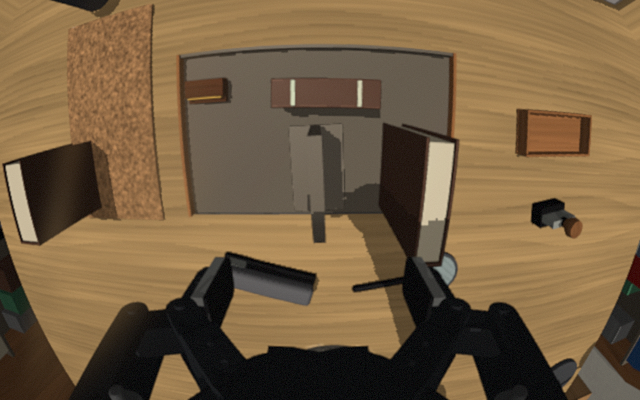

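Thick book stands upright on the mat (left). The divider plate runs from (315,130) to (318,243), with a yaw of about 0.045.

{"name": "drive_tool", "arguments": {
  "series": [
    [0, -0.05, 2.5, -2.6, -1],
    [0, 0, 4, 0, -1],
    [0, 0, 4, 0, -1],
    [0, 0, 3, 0, -1],
    [0, 0, 1, 0, -0.5],
    [0, 0, 0, 0, -0.2],
    [0, 0, 0, 0, 0.2],
    [0, 0, 0, 0, 0.4]
  ],
  "squeeze": 50
}}

```text
t: 14.95
eef_pos: [0.4341, 0.0263, 0.1148]
tool_rot: [0.0, 1.0, 0.022, 0.002]
contact_force: [-0.6, -0.0, 0.2]
gripper_width: 0.336
grasp_force: 0.0
```

{"name": "drive_tool", "arguments": {
  "series": [
    [0, 0, 0, 0, 0.6],
    [0, 0, 0, 0, 0.8],
    [0, 0, 0, 0, 1],
    [0, 0, 0, 0, 1],
    [0, 0, 0, 0, 1],
    [0, 0, 0, 0, 1],
    [0, 0, 0, 0, 1]
  ]
}}

```text
t: 15.65
eef_pos: [0.4337, 0.0259, 0.1144]
tool_rot: [0.0, 1.0, 0.022, 0.001]
contact_force: [-1.3, -1.9, 7.7]
gripper_width: 0.134
grasp_force: 49.5
```

{"name": "drive_tool", "arguments": {
  "series": [
    [0, 0, -0.5, 0, 1],
    [0, 0, -1.5, 0, 1],
    [0, 0, -3, 0, 1],
    [0, 0, -3, 0, 1],
    [0, 0, -3, 0, 1],
    [0, 0, -1, 2.6, 1],
    [0, 0, 0, 0, 1]
  ]
}}

```text
t: 16.35
eef_pos: [0.4332, 0.0262, 0.2347]
tool_rot: [0.0, 1.0, -0.001, 0.001]
contact_force: [-0.3, 1.4, -5.6]
gripper_width: 0.135
grasp_force: 49.4
```

{"name": "drive_tool", "arguments": {
  "series": [
    [1.1, -2, 0, 0, 1],
    [2.2, -4.2, 0, 0, 1],
    [2.2, -4.2, 0, 0, 1],
    [2.2, -4.2, 0, 0, 1],
    [2.2, -4.2, 0, 0, 1],
    [2.2, -4.2, 0, 0, 1],
    [2.2, -4.2, 0, 0, 1],
    [2.4, -4.4, 0, 0, 1]
  ]
}}

```text
t: 17.15
eef_pos: [0.6, 0.3423, 0.2305]
tool_rot: [0.001, 1.0, -0.0, -0.002]
contact_force: [1.4, 0.4, -5.1]
gripper_width: 0.135
grasp_force: 49.8
```

{"name": "drive_tool", "arguments": {
  "series": [
    [0, 0, 2, 0, 1],
    [0, 0, 3, 0, 1],
    [0, 0, 3, 0, 1],
    [0, 0, 2.5, 0, 1],
    [0, 0, 1, 0, 1],
    [0, 0, 0.5, 0, 1],
    [0, 0, 0.3, 0, 1],
    [0, 0, 0, 0, 1]
  ]
}}

```text
t: 17.95
eef_pos: [0.6007, 0.3421, 0.1111]
tool_rot: [-0.0, 1.0, -0.001, 0.0]
contact_force: [-0.2, 0.4, -6.0]
gripper_width: 0.131
grasp_force: 50.7
```

{"name": "drive_tool", "arguments": {
  "series": [
    [0, 0, 0.2, 0, 1],
    [0, 0, 0.1, 0, 1],
    [0, 0, 0.1, 0, 1],
    [0, 0, 0, 0, 1]
  ]
}}

```text
t: 18.35
eef_pos: [0.6003, 0.3416, 0.1064]
tool_rot: [0.0, 1.0, -0.001, 0.0]
contact_force: [-0.1, 0.1, -5.1]
gripper_width: 0.136
grasp_force: 50.8
```

{"name": "drive_tool", "arguments": {
  "series": [
    [0, 0, 0.1, 0, 1],
    [0, 0, 0, 0, 1]
  ]
}}

```text
t: 18.55
eef_pos: [0.6008, 0.3419, 0.1061]
tool_rot: [-0.0, 1.0, -0.001, 0.001]
contact_force: [-0.0, -0.4, -0.7]
gripper_width: 0.137
grasp_force: 51.6
```

{"name": "drive_tool", "arguments": {
  "series": [
    [0, 0, 0, 0, 0.7],
    [0, 0, 0, 0, 0.5],
    [0, 0, 0, 0, 0],
    [0, 0, 0, 0, -0.3],
    [0, 0, 0, 0, -0.5],
    [0, 0, 0, 0, -0.5],
    [0, 0, -2, 0, -0.5],
    [0, 0, -4, 0, -1]
  ]
}}

```text
t: 19.35
eef_pos: [0.5985, 0.3401, 0.1624]
tool_rot: [0.002, 1.0, -0.001, -0.003]
contact_force: [0.7, -0.0, 0.1]
gripper_width: 0.899
grasp_force: 0.0
```

{"name": "drive_tool", "arguments": {
  "series": [
    [0, 0, -4.5, 0, -1],
    [0, 0, -4.5, 0, -1],
    [-1.8, 4.5, 0, 0, -1],
    [-1.8, 4.5, 0, 0, -1],
    [-1.8, 4.5, 0, 0, -1],
    [-1.8, 4.5, 0, 0, -1],
    [-1.8, 4.5, 0, 0, -1],
    [-1.8, 4.5, 0, 0, -1]
  ]
}}

```text
t: 20.15
eef_pos: [0.4908, 0.0702, 0.2554]
tool_rot: [0.0, 1.0, -0.001, 0.0]
contact_force: [1.2, -1.1, 0.5]
gripper_width: 1.0
grasp_force: 0.0
```

{"name": "drive_tool", "arguments": {
  "series": [
    [-1.8, 4.5, 0, 0, -1],
    [-1.8, 4.5, 0, 0, -1],
    [-1.8, 4.5, 0, 0, -1],
    [0, 0.5, 0, 0, -1],
    [0, 0, 0, 0, -1],
    [0, 0, 0, 0, -1]
  ]
}}

```text
t: 20.75
eef_pos: [0.4382, -0.0667, 0.2556]
tool_rot: [-0.0, 1.0, -0.0, 0.0]
contact_force: [0.5, 1.2, 0.3]
gripper_width: 0.998
grasp_force: 0.0
```

```bash
python3 m3.py 5 slim_book
```

```text
wrist 5312 [ 0.4351 -0.069  -0.0077] 0.062 [ 0.4327 -0.0693 -0.0016  0.0097] 0.038
scene none
side 2403 [ 0.4378 -0.065   0.    ] 1.0 [ 0.4378 -0.065   0.      0.015 ] 1.0
all [ 0.4351 -0.069  -0.0077] 0.531 [ 0.4327 -0.0693 -0.0016  0.0097] 0.519
```

View pics/wrist5.png

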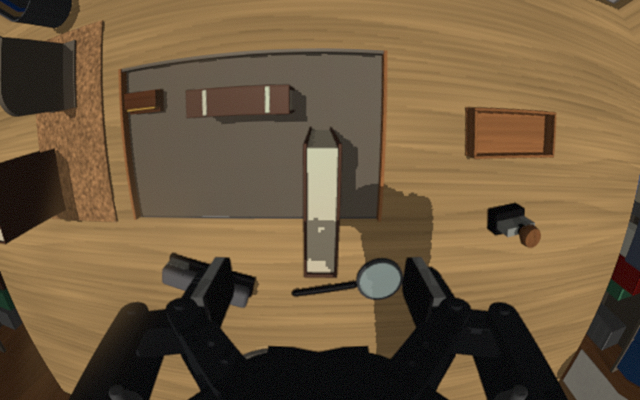

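{"name": "drive_tool", "arguments": {
  "series": [
    [-0.2, 0.15, 2.5, 0, -1],
    [0, 0, 4, 0, -1],
    [0, 0, 4, 0, -1],
    [0, 0, 1, 0, -0.7],
    [0, 0, 0, 0, -0.4],
    [0, 0, 0, 0, 0],
    [0, 0, 0, 0, 0.2],
    [0, 0, 0, 0, 0.4]
  ],
  "squeeze": 50
}}

```text
t: 22.3
eef_pos: [0.4371, -0.0696, 0.1421]
tool_rot: [0.0, 1.0, -0.001, 0.002]
contact_force: [0.1, 1.5, 4.0]
gripper_width: 0.327
grasp_force: 49.7
```

{"name": "drive_tool", "arguments": {
  "series": [
    [0, 0, 0, 0, 0.6],
    [0, 0, 0, 0, 1],
    [0, 0, 0, 0, 1],
    [0, 0, 0, 0, 1],
    [0, 0, 0, 0, 1],
    [0, 0, 0, 0, 1]
  ]
}}

```text
t: 22.9
eef_pos: [0.4371, -0.0696, 0.142]
tool_rot: [0.0, 1.0, -0.001, 0.002]
contact_force: [-0.9, 0.6, 8.2]
gripper_width: 0.326
grasp_force: 50.3
```

{"name": "drive_tool", "arguments": {
  "series": [
    [0, 0, -0.5, 0, 1],
    [0, 0, -1.5, 0, 1],
    [0, 0, -3, 0, 1],
    [0, 0, -3, 0, 1],
    [0, 0, -3, 0, 1],
    [0, 0, -1, 0, 1],
    [0, -2, 0, 0, 1],
    [0, -2.4, 0, 0, 1]
  ]
}}

```text
t: 23.7
eef_pos: [0.4351, -0.0261, 0.2599]
tool_rot: [0.0, 1.0, -0.002, -0.0]
contact_force: [0.3, 0.8, -3.0]
gripper_width: 0.322
grasp_force: 49.9
```

{"name": "drive_tool", "arguments": {
  "series": [
    [-0.1, -4, 0, 0, 1],
    [-0.1, -4, 0, 0, 1],
    [-0.1, -4, 0, 0, 1],
    [-0.1, -4, 0, 0, 1],
    [-0.1, -4, 0, 0, 1],
    [-0.1, -4, 0, 0, 1],
    [-0.1, -4, 0, 0, 1],
    [0, -4, 0, 0, 1]
  ]
}}

```text
t: 24.5
eef_pos: [0.4284, 0.2954, 0.2592]
tool_rot: [0.001, 1.0, -0.001, -0.001]
contact_force: [0.1, 0.8, -3.6]
gripper_width: 0.323
grasp_force: 49.9
```

{"name": "drive_tool", "arguments": {
  "series": [
    [0, 0, 1, 0, 1],
    [0, 0, 3, 0, 1],
    [0, 0, 3, 0, 1],
    [0, 0, 3, 0, 1],
    [0, 0, 1.5, 0, 1],
    [0, 0, 0.5, 0, 1],
    [0, 0, 0.3, 0, 1],
    [0, 0, 0, 0, 1]
  ]
}}

```text
t: 25.3
eef_pos: [0.4297, 0.2949, 0.138]
tool_rot: [-0.0, 1.0, -0.001, 0.001]
contact_force: [0.8, 0.2, -2.4]
gripper_width: 0.321
grasp_force: 50.8
```

{"name": "drive_tool", "arguments": {
  "series": [
    [0, 0, 0.2, 0, 1],
    [0, 0, 0.1, 0, 1],
    [0, 0, 0.1, 0, 1],
    [0, 0, 0, 0, 1]
  ]
}}

```text
t: 25.7
eef_pos: [0.4293, 0.2945, 0.1334]
tool_rot: [-0.0, 1.0, -0.001, 0.0]
contact_force: [0.7, 0.2, -3.3]
gripper_width: 0.321
grasp_force: 50.8
```

{"name": "drive_tool", "arguments": {
  "series": [
    [0, 0, 0.1, 0, 1],
    [0, 0, 0, 0, 1]
  ]
}}

```text
t: 25.9
eef_pos: [0.4293, 0.2948, 0.1332]
tool_rot: [0.0, 1.0, -0.001, 0.0]
contact_force: [-2.2, -1.0, 4.9]
gripper_width: 0.323
grasp_force: 51.9
```

{"name": "drive_tool", "arguments": {
  "series": [
    [0, 0, 0.05, 0, 1],
    [0, 0, 0, 0, 1]
  ]
}}

```text
t: 26.1
eef_pos: [0.4293, 0.2949, 0.1332]
tool_rot: [0.0, 1.0, -0.001, 0.0]
contact_force: [-3.5, -2.1, 10.2]
gripper_width: 0.326
grasp_force: 52.5
```

```bash
python3 -c "
from station import readout
o=readout.get_obs();print(o['q'].round(3),o['contact_force'],o['t'])"
```

```text
[-0.146  0.439 -0.713  1.976  0.377  0.859 -2.635] [-3.46978083 -2.05143388 10.209645  ] 26.1
```

{"name": "drive_tool", "arguments": {
  "series": [
    [0, 0, -0.1, 0, 1],
    [0, 0, 0, 0, 0.4],
    [0, 0, 0, 0, 0.1],
    [0, 0, 0, 0, -0.2],
    [0, 0, 0, 0, -0.3],
    [0, 0, 0, 0, -0.3],
    [0, 0, 0, 0, -0.3],
    [0, 0, -2, 0, -0.3]
  ]
}}

```text
t: 26.9
eef_pos: [0.428, 0.2932, 0.151]
tool_rot: [0.001, 1.0, -0.001, -0.002]
contact_force: [0.4, -0.6, 1.0]
gripper_width: 0.655
grasp_force: 0.0
```

{"name": "drive_tool", "arguments": {
  "series": [
    [0, 0, -4, 0, -0.3],
    [0, 0, -4, 0, -0.6],
    [0, 0, -2, 0, -1],
    [1.6, 4.6, 0, 0, -1],
    [1.6, 4.6, 0, 0, -1],
    [1.6, 4.6, 0, 0, -1],
    [1.6, 4.6, 0, 0, -1],
    [1.6, 4.6, 0, 0, -1]
  ]
}}

```text
t: 27.7
eef_pos: [0.5091, 0.0624, 0.253]
tool_rot: [0.0, 1.0, -0.001, 0.0]
contact_force: [0.5, 0.2, -0.3]
gripper_width: 1.0
grasp_force: 0.0
```

{"name": "drive_tool", "arguments": {
  "series": [
    [1.6, 4.6, 0, 0, -1],
    [0, 0, 0, -8.4, -1],
    [0, 0, 0, -8.4, -1],
    [0, 0, 0, -8.4, -1],
    [0, 0, 0, -8.4, -1],
    [0, 0, 0, -8.4, -1],
    [0, 0, 0, -8.4, -1],
    [0, 0, 0, -8.4, -1]
  ]
}}

```text
t: 28.5
eef_pos: [0.5247, 0.0183, 0.2528]
tool_rot: [0.0, 0.87, 0.493, -0.0]
contact_force: [0.6, 0.2, 0.2]
gripper_width: 1.002
grasp_force: 0.0
```

{"name": "drive_tool", "arguments": {
  "series": [
    [0, 0, 0, -8.4, -1],
    [0, 0, 0, -8.4, -1],
    [0, 0, 0, -8.4, -1],
    [0, 0, 0, -6, -1],
    [0, 0, 0, 0, -1],
    [0, 0, 0, 0, -1]
  ]
}}

```text
t: 29.1
eef_pos: [0.5247, 0.0183, 0.2527]
tool_rot: [-0.0, 0.709, 0.705, -0.0]
contact_force: [-0.2, 1.1, -0.0]
gripper_width: 0.997
grasp_force: 0.0
```

```bash
python3 m3.py 6 pocket_book; python3 - <<'E'
from h import *
vs=[]
for c in ('wrist','scene','side'):
    m,im,o=look(c,['caddy'])
    if 'caddy' not in o: print(c,'none');continue
    v=(m,o['caddy'][0],np.zeros((400,640),bool)); vs.append(v); print(c,o['caddy'][0].sum(),*fit('caddy',[v],(.497,-.34,.08),0),*fit('caddy',[v],(.497,-.34,.08),0,True))
    if c=='wrist':
        for n in ('thick_book','slim_book','divider'):
            pass
E
```

```text
wrist 3182 [ 0.5235  0.015  -0.0356] 0.062 [ 0.5234  0.0133 -0.0225  0.006 ] 0.046
scene 943 [ 0.5229  0.0175 -0.0665] 0.089 [ 0.5237  0.0184 -0.0483  0.0149] 0.094
side 515 [0.5264 0.0175 0.0212] 0.088 [0.5268 0.023  0.0172 0.0194] 0.086
all [ 0.5248  0.0139 -0.006 ] 0.124 [ 0.5236  0.0136 -0.0152  0.0118] 0.119
wrist 459 [ 0.4941 -0.3444  0.0061] 0.82 [ 0.4473 -0.9457  1.6163 -0.6839] 0.259
scene 994 [ 0.497  -0.3427  0.0587] 0.095 [ 4.968e-01 -3.376e-01  7.000e-02  2.000e-04] 0.096
side 515 [ 0.4993 -0.3419  0.0633] 0.075 [ 0.5003 -0.3333  0.0612  0.0007] 0.09
```

View pics/wrist6.png

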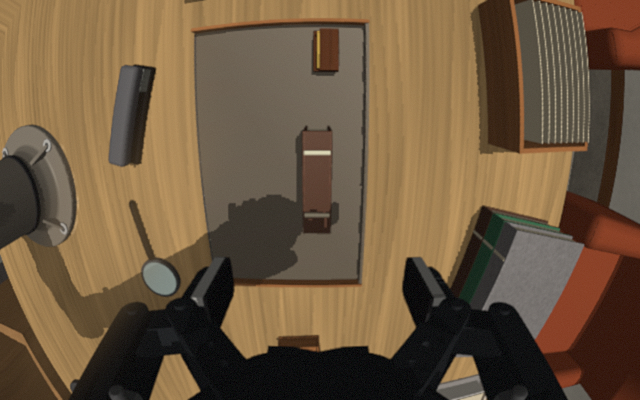

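View pics/scene6.png

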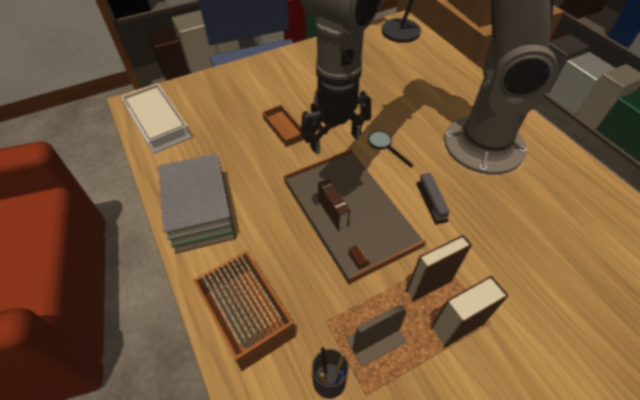

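All three stand upright on the mat in the scene view (slim (440,265), thick (470,310), divider (380,335)). The pocket book is centred under the gripper in the wrist view at (317,180). Grasping it with part-open fingers so they clear the far rim.

{"name": "drive_tool", "arguments": {
  "series": [
    [-0.3, 0, 3, 1.2, -0.3],
    [0, 0, 4, 0, -0.3],
    [0, 0, 4, 0, -0.3],
    [0, 0, 4, 0, -0.3],
    [0, 0, 3, 0, -0.3],
    [0, 0, 1.5, 0, -0.3],
    [0, 0, 0.5, 0, -0.3],
    [0, 0, 0, 0, -0.3]
  ],
  "squeeze": 40
}}

```text
t: 30.95
eef_pos: [0.5251, 0.0156, 0.0532]
tool_rot: [0.0, 0.715, 0.699, 0.0]
contact_force: [0.4, 0.6, -0.1]
gripper_width: 0.647
grasp_force: 0.0
```

{"name": "drive_tool", "arguments": {
  "series": [
    [0, 0, 0, 0, 0],
    [0, 0, 0, 0, 0.2],
    [0, 0, 0, 0, 0.4],
    [0, 0, 0, 0, 1],
    [0, 0, 0, 0, 1],
    [0, 0, 0, 0, 1],
    [0, 0, 0, 0, 1]
  ]
}}

```text
t: 31.65
eef_pos: [0.5256, 0.0153, 0.054]
tool_rot: [0.001, 0.715, 0.699, 0.001]
contact_force: [-1.8, -0.7, 7.8]
gripper_width: 0.348
grasp_force: 40.5
```

{"name": "drive_tool", "arguments": {
  "series": [
    [0, 0, -0.5, 0, 1],
    [0, 0, -1.5, 0, 1],
    [0, 0, -4, 0, 1],
    [0, 0, -4, 0, 1],
    [0, 0, -4, -1.2, 1],
    [-3, -0.5, 0, 0, 1],
    [-4, -0.5, 0, 0, 1],
    [-4, -0.5, 0, 0, 1]
  ]
}}

```text
t: 32.45
eef_pos: [0.5093, -0.0954, 0.1943]
tool_rot: [0.001, 0.707, 0.707, 0.0]
contact_force: [1.1, -0.9, -1.1]
gripper_width: 0.347
grasp_force: 40.2
```

{"name": "drive_tool", "arguments": {
  "series": [
    [-4, -0.5, 0, 0, 1],
    [-4, -0.5, 0, 0, 1],
    [-4, -0.3, 0, 0, 1],
    [0, 0, 0, 0, 1],
    [0, 0, 0, 0, 1]
  ]
}}

```text
t: 32.95
eef_pos: [0.4959, -0.2154, 0.1934]
tool_rot: [0.0, 0.709, 0.706, 0.0]
contact_force: [0.0, 1.0, -1.3]
gripper_width: 0.344
grasp_force: 40.1
```

```bash
python3 - <<'E'
from h import *
vs=[]
for c in ('wrist','scene','side'):
    m,im,o=look(c,['caddy','pocket_book'],f'pics/{c}7.png')
    if 'caddy' not in o: print(c,'none');continue
    ig=o['pocket_book'][0] if 'pocket_book' in o else np.zeros((400,640),bool)
    v=(m,o['caddy'][0],ig); vs.append(v); print(c,o['caddy'][0].sum(),*fit('caddy',[v],(.497,-.34,.08),0),*fit('caddy',[v],(.497,-.34,.08),0,True))
print(*fit('caddy',vs,(.497,-.34,.08),0))
E
```

```text
wrist none
scene 1031 [ 0.4969 -0.3412  0.0622] 0.057 [ 0.4976 -0.3409  0.0663  0.0014] 0.062
side 495 [ 0.4978 -0.3422  0.0911] 0.124 [ 0.4977 -0.3464  0.0876 -0.0023] 0.123
[ 0.4971 -0.3424  0.0803] 0.096
```

View pics/wrist7.png

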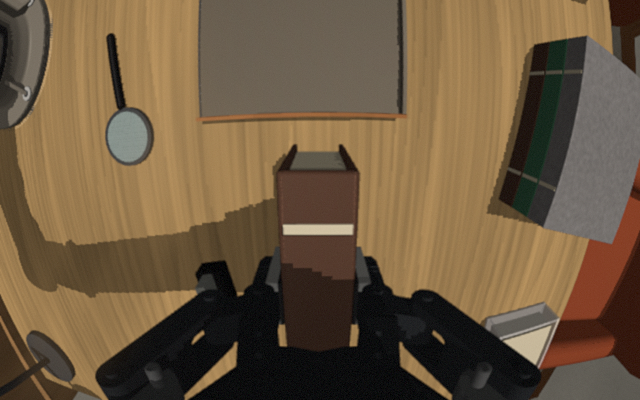

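The wrist view shows the pocket book held straight (317,250), but the caddy is hidden. The scene and side fits agree on (0.497,-0.342) with a yaw of about 0.075.

{"name": "drive_tool", "arguments": {
  "series": [
    [-3.2, 0, 0, 0, 1],
    [-3.2, 0.1, 0, 0, 1],
    [-3.2, 0, 0, 0, 1],
    [-3.1, 0, 0, -4.3, 1],
    [0, 0, 2, 0, 1],
    [0, 0, 3, 0, 1],
    [0, 0, 3, 0, 1],
    [0, 0, 0, 0, 1]
  ]
}}

```text
t: 34.2
eef_pos: [0.4942, -0.3404, 0.1089]
tool_rot: [-0.004, 0.681, 0.733, -0.001]
contact_force: [-0.9, 0.3, -1.1]
gripper_width: 0.349
grasp_force: 40.0
```

```bash
python3 - <<'E'
from h import *
for c in ('scene','side'):
    m,im,o=look(c,['caddy','pocket_book'])
    cv2.imwrite(f'pics/{c}8.png',cv2.resize((im[70:200,220:420] if c=='scene' else im[100:230,230:430]),None,fx=3.5,fy=3.5)[:,:,::-1])
    for n,z in (('caddy',0),('pocket_book',.074)):
        if n in o: print(c,n,*fit(n,[(m,o[n][0],o['caddy' if n!='caddy' else 'pocket_book'][0] if len(o)>1 else np.zeros((400,640),bool))],(.497,-.342,.075),z))
E
```

```text
scene caddy [ 0.4957 -0.3413  0.0385] 0.044
scene pocket_book [ 0.5008 -0.2907 -0.2491] 0.229
side caddy [ 0.499  -0.3423  0.0703] 0.07
side pocket_book [ 0.501  -0.3215  0.0117] 0.102
```

View pics/scene8.png

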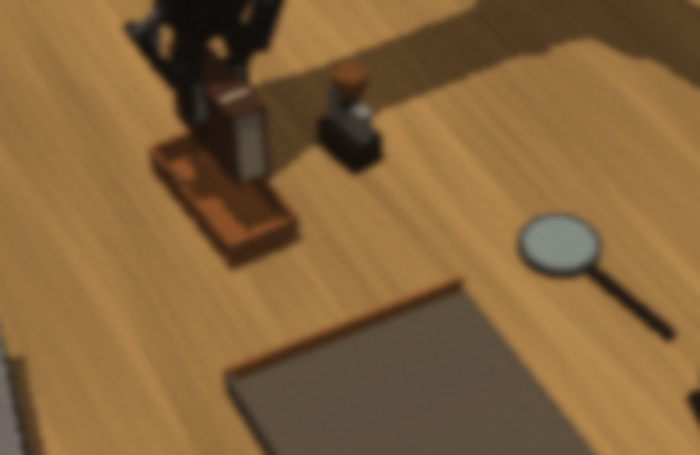

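The book hangs over the caddy, aligned with it; the far corner shows at (240,170). I'll shift 3 mm and lower.

{"name": "drive_tool", "arguments": {
  "series": [
    [0, 0.3, 1, 0, 1],
    [0, 0, 2, 0, 1],
    [0, 0, 2, 0, 1],
    [0, 0, 1, 0, 1],
    [0, 0, 0.4, 0, 1],
    [0, 0, 0, 0, 1]
  ]
}}

```text
t: 35.1
eef_pos: [0.5002, -0.3413, 0.0486]
tool_rot: [-0.0, 0.681, 0.733, 0.0]
contact_force: [0.0, -0.5, -2.2]
gripper_width: 0.347
grasp_force: 40.1
```

{"name": "drive_tool", "arguments": {
  "series": [
    [0, 0, 0.2, 0, 1],
    [0, 0, 0.1, 0, 1],
    [0, 0, 0, 0, 1]
  ]
}}

```text
t: 35.4
eef_pos: [0.5003, -0.3415, 0.0462]
tool_rot: [0.0, 0.681, 0.733, 0.0]
contact_force: [-0.3, -0.4, -1.8]
gripper_width: 0.345
grasp_force: 40.1
```

{"name": "drive_tool", "arguments": {
  "series": [
    [0, 0, 0.1, 0, 1],
    [0, 0, 0, 0, 1]
  ]
}}

```text
t: 35.6
eef_pos: [0.5001, -0.3415, 0.0449]
tool_rot: [0.0, 0.681, 0.733, -0.0]
contact_force: [-0.1, -0.9, -2.6]
gripper_width: 0.345
grasp_force: 40.1
```

{"name": "drive_tool", "arguments": {
  "series": [
    [0, -0.3, 0.1, 0, 1],
    [0, 0, 0, 0, 1]
  ]
}}

```text
t: 35.8
eef_pos: [0.4964, -0.3417, 0.0436]
tool_rot: [-0.0, 0.681, 0.732, -0.0]
contact_force: [-0.4, 0.2, -1.5]
gripper_width: 0.348
grasp_force: 40.1
```

{"name": "drive_tool", "arguments": {
  "series": [
    [0, 0, 0.1, 0, 1],
    [0, 0, 0, 0, 1]
  ]
}}

```text
t: 36.0
eef_pos: [0.4969, -0.3418, 0.0431]
tool_rot: [-0.0, 0.681, 0.732, -0.0]
contact_force: [-2.7, 0.4, 2.9]
gripper_width: 0.348
grasp_force: 40.6
```

{"name": "drive_tool", "arguments": {
  "series": [
    [0, 0, 0.05, 0, 1],
    [0, 0, 0, 0, 1]
  ]
}}

```text
t: 36.2
eef_pos: [0.4969, -0.3417, 0.0431]
tool_rot: [0.0, 0.681, 0.732, -0.0]
contact_force: [-3.1, 0.6, 7.6]
gripper_width: 0.341
grasp_force: 41.4
```

{"name": "drive_tool", "arguments": {
  "series": [
    [0, 0, -0.1, 0, 1],
    [0, 0, 0, 0, 0.3],
    [0, 0, 0, 0, 0],
    [0, 0, 0, 0, -0.3],
    [0, 0, 0, 0, -0.4],
    [0, 0, 0, 0, -0.4],
    [0, 0, -2, 0, -0.4],
    [0, 0, -4, 0, -0.4]
  ]
}}

```text
t: 37.0
eef_pos: [0.4949, -0.3407, 0.1012]
tool_rot: [-0.003, 0.681, 0.733, -0.0]
contact_force: [-0.0, -0.8, -0.0]
gripper_width: 0.703
grasp_force: 0.0
```

{"name": "drive_tool", "arguments": {
  "series": [
    [0, 0, -4, 8.5, -0.4],
    [0, 0, -4, 8.5, -0.4],
    [0, 0, -4, 8.5, -1],
    [0, 0, -4, 8.5, -1],
    [0, 0, 0, 8.5, -1],
    [0, 0, 0, 8.5, -1],
    [0, 0, 0, 8.5, -1],
    [0, 0, 0, 8.5, -1]
  ]
}}

```text
t: 37.8
eef_pos: [0.497, -0.3415, 0.2634]
tool_rot: [0.0, 0.975, 0.224, 0.0]
contact_force: [0.6, -0.4, -0.1]
gripper_width: 1.004
grasp_force: 0.0
```

{"name": "drive_tool", "arguments": {
  "series": [
    [0, 0, 0, 8.5, -1],
    [0, 0, 0, 8.5, -1],
    [0, 0, 0, 8.5, -1],
    [0, 0, 0, 0.8, -1],
    [0, 0, 0, 0, -1]
  ]
}}

```text
t: 38.3
eef_pos: [0.4971, -0.3414, 0.2633]
tool_rot: [0.0, 1.0, 0.001, -0.0]
contact_force: [0.4, 0.2, 0.3]
gripper_width: 0.998
grasp_force: 0.0
```

```bash
python3 - <<'E'
from h import *
vs=[];z0=np.zeros((400,640),bool)
for c in ('scene','side'):
    m,im,o=look(c,['caddy','pocket_book','thick_book','slim_book','divider'])
    for n,z,g in (('caddy',0,(.497,-.342,.075)),('pocket_book',.004,(.497,-.342,.075)),('slim_book',.006,(.43,.295,0)),('thick_book',.006,(.43,.4,0)),('divider',.006,(.6,.342,0))):
        if n in o: print(c,n,*fit(n,[(m,o[n][0],sum((o[k][0] for k in o if k!=n),z0))],g,z))
E
```

```text
scene pocket_book [ 0.4968 -0.3363  0.0207] 0.133
scene slim_book [0.4273 0.2965 0.0094] 0.04
scene thick_book [0.4309 0.4012 0.0262] 0.061
scene divider [0.6009 0.3429 0.0129] 0.061
side caddy [ 0.4986 -0.343   0.0587] 0.222
side pocket_book [ 0.5035 -0.3252  0.018 ] 0.115
side slim_book [0.4285 0.2965 0.0021] 0.044
side thick_book [ 0.4331  0.3997 -0.0295] 0.045
side divider [ 0.6014  0.3433 -0.0126] 0.057
```

The pocket book is seated in the caddy and the others stand still. Now back for the slim book.

{"name": "drive_tool", "arguments": {
  "series": [
    [-0.5, -4.6, 0, 0, -1],
    [-0.5, -4.6, 0, 0, -1],
    [-0.5, -4.6, 0, 0, -1],
    [-0.5, -4.6, 0, 0, -1],
    [-0.5, -4.6, 0, 0, -1],
    [-0.5, -4.6, 0, 0, -1],
    [-0.5, -4.6, 0, 0, -1],
    [-0.5, -4.6, 0, 0, -1]
  ]
}}

```text
t: 39.7
eef_pos: [0.4573, 0.0282, 0.2636]
tool_rot: [0.0, 1.0, -0.001, 0.001]
contact_force: [1.6, -0.3, -0.3]
gripper_width: 1.003
grasp_force: 0.0
```

{"name": "drive_tool", "arguments": {
  "series": [
    [-0.5, -4.6, 0, 0, -1],
    [-0.5, -4.6, 0, 0, -0.6],
    [-0.5, -4.6, 0, 0, -0.5],
    [-0.5, -4.6, 0, 0, -0.4],
    [-0.5, -4.6, 0, 0, -0.4],
    [-0.3, -3.8, 0, 0, -0.4],
    [0, 0, 0, 0, -0.4],
    [0, 0, 0, 0, -0.4]
  ]
}}

```text
t: 40.5
eef_pos: [0.4298, 0.2953, 0.2632]
tool_rot: [-0.0, 1.0, 0.0, -0.0]
contact_force: [-0.2, 0.6, 0.0]
gripper_width: 0.697
grasp_force: 0.0
```

```bash
python3 -c "
from station import readout
o=readout.get_obs();print(o['q'].round(3),o['eef_pos'],o['tool_rot'])"; python3 m3.py 9 slim_book .006 .43 .295 0 | head -1
```

```text
[ 0.005  0.304 -0.87   1.838  0.256  1.118 -2.526] [0.42976559 0.29531005 0.26317974] [-4.51541310e-05  9.99999918e-01  3.33985021e-04 -2.22454246e-04]
wrist 4785 [ 0.4277  0.2951 -0.0178] 0.036 [ 0.424   0.295  -0.019  -0.0006] 0.022
```

{"name": "drive_tool", "arguments": {
  "series": [
    [-0.05, 0.05, 3, 0, -0.4],
    [0, 0, 4, 0, -0.4],
    [0, 0, 4, 0, -0.4],
    [0, 0, 1.5, 0, -0.4],
    [0, 0, 0.4, 0, -0.2],
    [0, 0, 0, 0, 0],
    [0, 0, 0, 0, 0.2],
    [0, 0, 0, 0, 0.4]
  ],
  "squeeze": 50
}}

```text
t: 42.05
eef_pos: [0.4309, 0.2951, 0.1362]
tool_rot: [-0.001, 1.0, -0.001, 0.002]
contact_force: [0.6, 0.6, 1.8]
gripper_width: 0.326
grasp_force: 49.8
```

{"name": "drive_tool", "arguments": {
  "series": [
    [0, 0, 0, 0, 0.6],
    [0, 0, 0, 0, 1],
    [0, 0, 0, 0, 1],
    [0, 0, 0, 0, 1],
    [0, 0, 0, 0, 1]
  ]
}}

```text
t: 42.55
eef_pos: [0.4309, 0.2951, 0.1362]
tool_rot: [-0.001, 1.0, -0.001, 0.002]
contact_force: [-0.0, -0.2, 8.0]
gripper_width: 0.323
grasp_force: 50.7
```

{"name": "drive_tool", "arguments": {
  "series": [
    [0, 0, -0.5, 0, 1],
    [0, 0, -1.5, 0, 1],
    [0, 0, -3, 0, 1],
    [0, 0, -3, 0, 1],
    [0, 0, -3, 0, 1],
    [0, 0, -1, 0, 1],
    [0.1, 2, 0, 0, 1],
    [0.1, 4, 0, 0, 1]
  ]
}}

```text
t: 43.35
eef_pos: [0.4309, 0.2362, 0.2548]
tool_rot: [-0.001, 1.0, 0.002, 0.0]
contact_force: [0.8, -0.2, -4.0]
gripper_width: 0.322
grasp_force: 50.3
```

{"name": "drive_tool", "arguments": {
  "series": [
    [0.1, 4.5, 0, 0, 1],
    [0.1, 4.5, 0, 0, 1],
    [0.1, 4.5, 0, 0, 1],
    [0.1, 4.5, 0, 0, 1],
    [0.1, 4.5, 0, 0, 1],
    [0.1, 4.5, 0, 0, 1],
    [0, 3.5, 0, 0, 1],
    [0, 0, 0, 0, 1]
  ]
}}

```text
t: 44.15
eef_pos: [0.4358, -0.0765, 0.2535]
tool_rot: [0.001, 1.0, -0.005, -0.001]
contact_force: [0.5, 0.2, -2.4]
gripper_width: 0.323
grasp_force: 50.5
```

{"name": "drive_tool", "arguments": {
  "series": [
    [0, 0, 1, 0, 1],
    [0, 0, 3, 0, 1],
    [0, 0, 3, 0, 1],
    [0, 0, 2.5, 0, 1],
    [0, 0, 1, 0, 1],
    [0, 0, 0.5, 0, 1],
    [0, 0, 0, 0, 1],
    [0, 0, 0, 0, 1]
  ]
}}

```text
t: 44.95
eef_pos: [0.4378, -0.0698, 0.1452]
tool_rot: [-0.0, 1.0, -0.0, 0.001]
contact_force: [-1.6, 2.8, 3.3]
gripper_width: 0.319
grasp_force: 51.8
```

{"name": "drive_tool", "arguments": {
  "series": [
    [0, 0, -0.05, 0, 1],
    [0, 0, 0, 0, 0.4],
    [0, 0, 0, 0, 0.1],
    [0, 0, 0, 0, -0.2],
    [0, 0, 0, 0, -0.4],
    [0, 0, 0, 0, -0.4],
    [0, 0, 0, 0, -0.4],
    [0, 0, -2, 0, -0.4]
  ]
}}

```text
t: 45.75
eef_pos: [0.4353, -0.071, 0.1632]
tool_rot: [-0.001, 1.0, -0.001, -0.002]
contact_force: [-0.7, 0.0, 0.5]
gripper_width: 0.698
grasp_force: 0.0
```

{"name": "drive_tool", "arguments": {
  "series": [
    [0, 0, -4, 0, -0.6],
    [0, 0, -4, 0, -1],
    [0, 0, -1, 0, -1],
    [0, 0, 0, 0, -1],
    [0, 0, 0, 0, -1]
  ]
}}

```text
t: 46.25
eef_pos: [0.4363, -0.0712, 0.2538]
tool_rot: [0.0, 1.0, -0.001, -0.001]
contact_force: [-0.8, -0.3, -0.1]
gripper_width: 0.996
grasp_force: 0.0
```

```bash
python3 m3.py 10 slim_book
```

```text
wrist 5517 [ 0.4321 -0.071  -0.0075] 0.036 [ 0.4301 -0.0709 -0.0106  0.0105] 0.02
scene 2193 [ 0.4332 -0.0702  0.0129] 0.044 [ 0.4349 -0.0673  0.0192  0.0184] 0.046
side 1812 [ 0.4375 -0.0656 -0.0332] 0.433 [ 0.4371 -0.0646  0.0105  0.0148] 0.482
all [ 0.4351 -0.0702 -0.0312] 0.25 [ 0.4347 -0.0709  0.0005  0.0112] 0.187
```

{"name": "drive_tool", "arguments": {
  "series": [
    [1.8, -4.5, 0, 0, -1],
    [1.8, -4.5, 0, 0, -1],
    [1.8, -4.5, 0, 0, -1],
    [1.8, -4.5, 0, 0, -1],
    [1.8, -4.5, 0, 0, -1],
    [1.8, -4.5, 0, 0, -1],
    [1.8, -4.5, 0, 0, -1],
    [1.8, -4.5, 0, 0, -1]
  ]
}}

```text
t: 47.8
eef_pos: [0.5825, 0.2903, 0.2545]
tool_rot: [0.0, 1.0, -0.001, -0.0]
contact_force: [0.4, -0.7, 0.7]
gripper_width: 0.997
grasp_force: 0.0
```

{"name": "drive_tool", "arguments": {
  "series": [
    [1.8, -4.5, 0, 0, -0.6],
    [0.2, -0.8, 0, 0, -0.6],
    [0, 0, 0, 0, -0.6],
    [0, 0, 0, 0, -0.6]
  ]
}}

```text
t: 48.2
eef_pos: [0.6019, 0.3403, 0.2544]
tool_rot: [0.001, 1.0, -0.001, -0.0]
contact_force: [-0.3, 0.0, 0.6]
gripper_width: 0.796
grasp_force: 0.0
```

```bash
cat > cmp.py <<'E'
from h import *
import sys
# compare an item in a static camera's first picture with now: image shift -> mm along world x,y at its top
name,x,y,h=sys.argv[1],*map(float,sys.argv[2:5]); 
for c in ('scene','side'):
    m=model(c); a=cv2.imread(f'pics/{c}0.png',0); b=cv2.cvtColor(imaging.read_camera(c),cv2.COLOR_RGB2GRAY)
    cv2.imwrite(f'pics/{c}_{name}.png',b)
    q=project(m,edges((.11,DIM[name][-1][1],h-.03,h),(x,y,.015,0)))
    k=np.zeros((400,640),np.uint8); cv2.fillConvexPoly(k,cv2.convexHull(q.astype(np.float32)).astype(np.int32),255)
    k=cv2.dilate(k,np.ones((7,7)))
    W=np.eye(2,3,dtype=np.float32)
    try:
        cc,W=cv2.findTransformECC(a,b,W,cv2.MOTION_TRANSLATION,(3,200,1e-6),k,3)
    except cv2.error as e: print(c,'fail'); continue
    d=W[:,2]; P=np.array([[x,y,.015+h]]); p0=project(m,P)[0]
    J=np.c_[project(m,P+[[.001,0,0]])[0]-p0,project(m,P+[[0,.001,0]])[0]-p0]
    print(c,'cc',round(cc,3),'px',d.round(2),'mm',np.linalg.solve(J,d).round(1))
E
python3 cmp.py slim_book .436 -.068 .165; python3 m3.py 11 divider .006 .6 .342 0 | head -1
```

```text
scene cc 0.998 px [ 0.54 -0.7 ] mm [-2.4 -1.5]
side cc 0.984 px [ 0.3  -0.25] mm [-1.  -1.4]
wrist 4753 [ 0.6004  0.342  -0.0155] 0.066 [ 0.5991  0.3422  0.0018 -0.0015] 0.046
```

The slim book is back within about 2.5 mm. The divider is next.

{"name": "drive_tool", "arguments": {
  "series": [
    [-0.1, -0.15, 3, 0, -0.6],
    [0, 0, 4, 0, -0.6],
    [0, 0, 4, 0, -0.6],
    [0, 0, 3, 0, -0.6],
    [0, 0, 0.7, 0, -0.4],
    [0, 0, 0, 0, 0],
    [0, 0, 0, 0, 0.3],
    [0, 0, 0, 0, 0.5]
  ],
  "squeeze": 50
}}

```text
t: 49.85
eef_pos: [0.6019, 0.3442, 0.1102]
tool_rot: [-0.001, 1.0, -0.001, 0.001]
contact_force: [-0.2, -0.4, 1.0]
gripper_width: 0.256
grasp_force: 0.0
```

{"name": "drive_tool", "arguments": {
  "series": [
    [0, 0, 0, 0, 0.7],
    [0, 0, 0, 0, 0.8],
    [0, 0, 0, 0, 1],
    [0, 0, 0, 0, 1],
    [0, 0, 0, 0, 1],
    [0, 0, 0, 0, 1]
  ]
}}

```text
t: 50.45
eef_pos: [0.6017, 0.3427, 0.1095]
tool_rot: [0.0, 1.0, -0.001, 0.001]
contact_force: [-1.2, -4.1, 6.3]
gripper_width: 0.13
grasp_force: 49.6
```

{"name": "drive_tool", "arguments": {
  "series": [
    [0, 0, -0.5, 0, 1],
    [0, 0, -1.5, 0, 1],
    [0, 0, -3, 0, 1],
    [0, 0, -3, 0, 1],
    [0, 0, -3, 0, 1],
    [0, 0, -1, 0, 1],
    [-1.1, 2, 0, 0, 1],
    [-2.2, 4.2, 0, 0, 1]
  ]
}}

```text
t: 51.25
eef_pos: [0.5669, 0.2845, 0.2277]
tool_rot: [-0.002, 1.0, 0.001, 0.0]
contact_force: [0.3, -0.9, -4.2]
gripper_width: 0.131
grasp_force: 50.1
```

{"name": "drive_tool", "arguments": {
  "series": [
    [-2.2, 4.2, 0, 0, 1],
    [-2.2, 4.2, 0, 0, 1],
    [-2.2, 4.2, 0, 0, 1],
    [-2.2, 4.2, 0, 0, 1],
    [-2.2, 4.2, 0, 0, 1],
    [-2.4, 4.6, 0, 0, 1],
    [0, 0, 0, 0, 1],
    [0, 0, 0, 0, 1]
  ]
}}

```text
t: 52.05
eef_pos: [0.4333, 0.0259, 0.2275]
tool_rot: [0.001, 1.0, -0.002, -0.0]
contact_force: [0.8, 1.5, -4.9]
gripper_width: 0.131
grasp_force: 50.7
```

{"name": "drive_tool", "arguments": {
  "series": [
    [0, 0, 0, -2.6, 1],
    [0, 0, 0, 0, 1],
    [0, 0, 0, 0, 1]
  ]
}}

```text
t: 52.35
eef_pos: [0.4344, 0.0285, 0.2278]
tool_rot: [-0.0, 1.0, 0.022, 0.0]
contact_force: [0.6, 0.5, -6.1]
gripper_width: 0.133
grasp_force: 50.7
```

```bash
cp cmp.py /tmp; for i in 1 2 3 4; do python3 - <<'E'
from station import readout,imaging
imaging.read_camera('scene') 
o=readout.get_obs();print(o['eef_pos'].round(4),o['tool_rot'].round(4))
E
done
```

```text
[0.4343 0.0283 0.2277] [-3.000e-04  9.998e-01  2.230e-02 -0.000e+00]
[0.4342 0.0281 0.2277] [-3.000e-04  9.998e-01  2.220e-02 -1.000e-04]
[0.4342 0.0279 0.2277] [-2.000e-04  9.998e-01  2.210e-02 -1.000e-04]
[0.4342 0.0277 0.2277] [-1.000e-04  9.998e-01  2.200e-02 -1.000e-04]
```

{"name": "drive_tool", "arguments": {
  "series": [
    [0, 0.1, 1, 0, 1],
    [0, 0, 3, 0, 1],
    [0, 0, 3, 0, 1],
    [0, 0, 2, 0, 1],
    [0, 0, 1, 0, 1],
    [0, 0, 0, 0, 1],
    [0, 0, 0, 0, 1],
    [0, 0, 0, 0, 1]
  ]
}}

```text
t: 53.35
eef_pos: [0.4352, 0.0263, 0.1288]
tool_rot: [0.0, 1.0, 0.022, 0.001]
contact_force: [-0.5, 0.2, -5.0]
gripper_width: 0.13
grasp_force: 50.7
```

{"name": "drive_tool", "arguments": {
  "series": [
    [0, 0, 0, 0, 1],
    [0, 0, 0, 0, 1],
    [0, 0, 0, 0, 1]
  ]
}}

```text
t: 53.65
eef_pos: [0.4344, 0.0261, 0.1282]
tool_rot: [0.0, 1.0, 0.022, 0.0]
contact_force: [1.1, -0.6, -5.5]
gripper_width: 0.135
grasp_force: 50.7
```

Position is on target. Contact is expected near 0.118.

{"name": "drive_tool", "arguments": {
  "series": [
    [0, 0, 0.5, 0, 1],
    [0, 0, 0.2, 0, 1],
    [0, 0, 0.1, 0, 1],
    [0, 0, 0, 0, 1],
    [0, 0, 0, 0, 1]
  ]
}}

```text
t: 54.15
eef_pos: [0.4342, 0.0263, 0.1198]
tool_rot: [-0.0, 1.0, 0.022, -0.0]
contact_force: [0.4, 0.2, -5.8]
gripper_width: 0.134
grasp_force: 50.6
```

{"name": "drive_tool", "arguments": {
  "series": [
    [0, 0, 0.1, 0, 1],
    [0, 0, 0, 0, 1],
    [0, 0, 0, 0, 1]
  ]
}}

```text
t: 54.45
eef_pos: [0.4342, 0.0262, 0.1188]
tool_rot: [0.0, 1.0, 0.022, 0.0]
contact_force: [-0.1, -0.5, -5.6]
gripper_width: 0.132
grasp_force: 50.6
```

{"name": "drive_tool", "arguments": {
  "series": [
    [0, 0, 0.1, 0, 1],
    [0, 0, 0, 0, 1],
    [0, 0, 0, 0, 1]
  ]
}}

```text
t: 54.75
eef_pos: [0.4343, 0.0261, 0.1183]
tool_rot: [0.0, 1.0, 0.022, 0.0]
contact_force: [-3.6, -1.6, 5.9]
gripper_width: 0.131
grasp_force: 52.3
```

{"name": "drive_tool", "arguments": {
  "series": [
    [0, 0, -0.05, 0, 1],
    [0, 0, 0, 0, 0.7],
    [0, 0, 0, 0, 0.5],
    [0, 0, 0, 0, 0],
    [0, 0, 0, 0, -0.3],
    [0, 0, 0, 0, -0.4],
    [0, 0, 0, 0, -0.4],
    [0, 0, -2, 0, -0.4]
  ]
}}

```text
t: 55.55
eef_pos: [0.4325, 0.0259, 0.1369]
tool_rot: [-0.0, 1.0, 0.022, -0.002]
contact_force: [0.7, -0.6, 0.5]
gripper_width: 0.697
grasp_force: 0.0
```

{"name": "drive_tool", "arguments": {
  "series": [
    [0, 0, -4, 0, -0.6],
    [0, 0, -4, 0, -1],
    [0, 0, -4, 2.6, -1],
    [0, -4.7, 0, 0, -1],
    [0, -4.7, 0, 0, -1],
    [0, -4.7, 0, 0, -1],
    [0, -4.7, 0, 0, -1],
    [0, -4.7, 0, 0, -1]
  ]
}}

```text
t: 56.35
eef_pos: [0.4345, 0.2627, 0.2584]
tool_rot: [0.0, 1.0, -0.001, 0.0]
contact_force: [-0.1, -0.3, 0.4]
gripper_width: 1.004
grasp_force: 0.0
```

{"name": "drive_tool", "arguments": {
  "series": [
    [0, -4.7, 0, 0, -1],
    [-0.1, -4.7, 0, 0, -1],
    [-0.1, -4.5, 0, 0, -1],
    [0, 0, 0, 0, -1],
    [0, 0, 0, 0, -1],
    [0, 0, 0, 0, -1],
    [0, 0, 0, 0, -1]
  ]
}}

```text
t: 57.05
eef_pos: [0.4337, 0.3984, 0.2582]
tool_rot: [0.001, 1.0, -0.002, 0.0]
contact_force: [0.0, -1.7, 0.3]
gripper_width: 0.999
grasp_force: 0.0
```

```bash
python3 cmp.py divider .4325 .0255 .135; python3 m3.py 12 thick_book .006 .43 .4 0 | head -1
python3 -c "
from station import readout
o=readout.get_obs();print(o['eef_pos'].round(4),o['tool_rot'].round(4),o['q'].round(2))"
```

```text
scene cc 0.999 px [-0.23  0.14] mm [0.7 0.1]
side fail
wrist 7455 [ 0.4288  0.3995 -0.0054] 0.045 [ 4.269e-01  3.994e-01 -2.100e-03  1.000e-04] 0.021
[0.4328 0.4002 0.2583] [ 0.e+00  1.e+00 -8.e-04 -0.e+00] [-0.17  0.46 -0.92  1.69  0.39  1.19 -2.75]
```

View pics/scene_divider.png

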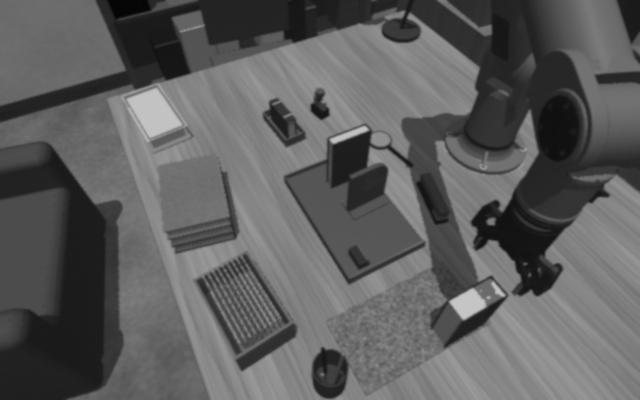

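The divider is within 1 mm of its start. The slim book and divider stand on the shelf and the pocket book is in the caddy (285,120). Now the thick book.

{"name": "drive_tool", "arguments": {
  "series": [
    [-0.1, 0, 3, 0, -1],
    [0, 0, 4, 0, -1],
    [0, 0, 4, 0, -1],
    [0, 0, 2, 0, -1],
    [0, 0, 0.7, 0, -0.8],
    [0, 0, 0, 0, -0.5],
    [0, 0, 0, 0, -0.3],
    [0, 0, 0, 0, 0]
  ],
  "squeeze": 60
}}

```text
t: 58.7
eef_pos: [0.4326, 0.401, 0.1232]
tool_rot: [-0.001, 1.0, -0.001, 0.001]
contact_force: [1.0, -0.4, -0.4]
gripper_width: 0.56
grasp_force: 62.4
```

{"name": "drive_tool", "arguments": {
  "series": [
    [0, 0, 0, 0, 0.2],
    [0, 0, 0, 0, 0.5],
    [0, 0, 0, 0, 1],
    [0, 0, 0, 0, 1],
    [0, 0, 0, 0, 1],
    [0, 0, 0, 0, 1],
    [0, 0, 0, 0, 1]
  ]
}}

```text
t: 59.4
eef_pos: [0.4327, 0.4009, 0.1231]
tool_rot: [-0.001, 1.0, -0.001, 0.001]
contact_force: [-0.8, -2.1, 6.3]
gripper_width: 0.552
grasp_force: 63.2
```

{"name": "drive_tool", "arguments": {
  "series": [
    [0, 0, -0.5, 0, 1],
    [0, 0, -1.5, 0, 1],
    [0, 0, -3, 0, 1],
    [0, 0, -3, 0, 1],
    [0, 0, -3, 0, 1],
    [0, 0, -1, 0, 1],
    [0.1, 2, 0, 0, 1],
    [0.1, 3.8, 0, 0, 1]
  ]
}}

```text
t: 60.2
eef_pos: [0.4325, 0.3442, 0.2417]
tool_rot: [-0.001, 1.0, 0.001, -0.0]
contact_force: [1.1, -0.2, -3.2]
gripper_width: 0.548
grasp_force: 63.8
```

{"name": "drive_tool", "arguments": {
  "series": [
    [0.1, 4, 0, 0, 1],
    [0.1, 4, 0, 0, 1],
    [0.1, 4, 0, 0, 1],
    [0.1, 4, 0, 0, 1],
    [0.1, 4, 0, 0, 1],
    [0, 2.2, 0, 0, 1],
    [0, 0, 0, -2.7, 1],
    [0, 0, 0, 0, 1]
  ]
}}

```text
t: 61.0
eef_pos: [0.4378, 0.1191, 0.2409]
tool_rot: [0.0, 1.0, 0.022, -0.0]
contact_force: [0.1, 0.8, -4.2]
gripper_width: 0.554
grasp_force: 64.1
```

{"name": "drive_tool", "arguments": {
  "series": [
    [0, 0, 1, 0, 1],
    [0, 0, 3, 0, 1],
    [0, 0, 3, 0, 1],
    [0, 0, 2, 0, 1],
    [0, 0, 1, 0, 1],
    [0, 0, 0, 0, 1],
    [0, 0, 0, 0, 1],
    [0, 0, 0, 0, 1]
  ]
}}

```text
t: 61.8
eef_pos: [0.4392, 0.1207, 0.1423]
tool_rot: [-0.0, 1.0, 0.023, 0.001]
contact_force: [0.4, 0.6, -4.6]
gripper_width: 0.551
grasp_force: 64.0
```

{"name": "drive_tool", "arguments": {
  "series": [
    [0, 0, 0, 0, 1],
    [0, 0, 0, 0, 1],
    [0, 0, 0, 0, 1]
  ]
}}

```text
t: 62.1
eef_pos: [0.4386, 0.1201, 0.1417]
tool_rot: [0.0, 1.0, 0.022, 0.0]
contact_force: [0.5, 0.4, -4.6]
gripper_width: 0.552
grasp_force: 64.0
```

{"name": "drive_tool", "arguments": {
  "series": [
    [0.1, 0, 0.5, 0, 1],
    [0, 0, 0.2, 0, 1],
    [0, 0, 0.1, 0, 1],
    [0, 0, 0, 0, 1],
    [0, 0, 0, 0, 1]
  ]
}}

```text
t: 62.6
eef_pos: [0.4393, 0.1203, 0.1333]
tool_rot: [-0.0, 1.0, 0.023, -0.0]
contact_force: [-0.8, -0.1, -3.6]
gripper_width: 0.551
grasp_force: 64.1
```

{"name": "drive_tool", "arguments": {
  "series": [
    [0, 0, 0.1, 0, 1],
    [0, 0, 0, 0, 1],
    [0, 0, 0, 0, 1]
  ]
}}

```text
t: 62.9
eef_pos: [0.4393, 0.1202, 0.1323]
tool_rot: [0.0, 1.0, 0.023, 0.0]
contact_force: [1.2, -0.1, -3.8]
gripper_width: 0.552
grasp_force: 64.1
```

{"name": "drive_tool", "arguments": {
  "series": [
    [0, 0, 0.1, 0, 1],
    [0, 0, 0, 0, 1],
    [0, 0, 0, 0, 1]
  ]
}}

```text
t: 63.2
eef_pos: [0.4395, 0.1203, 0.1322]
tool_rot: [0.0, 1.0, 0.023, 0.0]
contact_force: [-3.8, -2.6, 7.9]
gripper_width: 0.549
grasp_force: 65.4
```

Contact. Release, retreat upward and away over the empty mat, then compare with the start pictures.

{"name": "drive_tool", "arguments": {
  "series": [
    [0, 0, -0.1, 0, 1],
    [0, 0, 0, 0, 0.1],
    [0, 0, 0, 0, -0.2],
    [0, 0, 0, 0, -0.4],
    [0, 0, 0, 0, -0.7],
    [0, 0, 0, 0, -0.7],
    [0, 0, 0, 0, -0.7],
    [0, 0, -2, 0, -0.7]
  ]
}}

```text
t: 64.0
eef_pos: [0.4378, 0.1196, 0.1509]
tool_rot: [0.0, 1.0, 0.023, -0.002]
contact_force: [-0.2, 0.1, -0.1]
gripper_width: 0.858
grasp_force: 0.0
```

{"name": "drive_tool", "arguments": {
  "series": [
    [0, 0, -4, 0, -0.7],
    [0, 0, -4, 0, -1],
    [0, 0, -4, 0, -1],
    [0, -4.7, 0, 0, -1],
    [0, -4.7, 0, 0, -1],
    [0, -4.7, 0, 0, -1],
    [0, -4.7, 0, 0, -1],
    [0, -4.7, 0, 0, -1]
  ]
}}

```text
t: 64.8
eef_pos: [0.4286, 0.3566, 0.2722]
tool_rot: [0.0, 1.0, 0.022, 0.0]
contact_force: [0.9, -0.2, 0.0]
gripper_width: 1.003
grasp_force: 0.0
```

{"name": "drive_tool", "arguments": {
  "series": [
    [0, -4.7, 0, 0, -1],
    [0, -4.7, 0, 0, -1],
    [0, 0, 0, 0, -1],
    [0, 0, 0, 0, -1],
    [0, 0, 0, 0, -1]
  ]
}}

```text
t: 65.3
eef_pos: [0.425, 0.4476, 0.2719]
tool_rot: [0.001, 1.0, 0.022, 0.0]
contact_force: [-0.1, 0.1, 0.6]
gripper_width: 1.002
grasp_force: 0.0
```

```bash
python3 cmp.py thick_book .437 .119 .15; python3 cmp.py slim_book .436 -.068 .165;python3 cmp.py divider .4325 .0255 .135
```

```text
scene cc 0.995 px [-0.4  -0.08] mm [ 0.6 -0.6]
side cc 0.744 px [-2.51 -0.  ] mm [ 6.6 -0.3]
scene cc 0.998 px [ 0.54 -0.7 ] mm [-2.4 -1.5]
side cc 0.985 px [ 0.37 -0.25] mm [-1.2 -1.4]
scene cc 0.999 px [-0.24  0.15] mm [0.7 0.1]
side cc 0.454 px [-9.11 -0.81] mm [25.5 -5.1]
```

View pics/scene_divider.png

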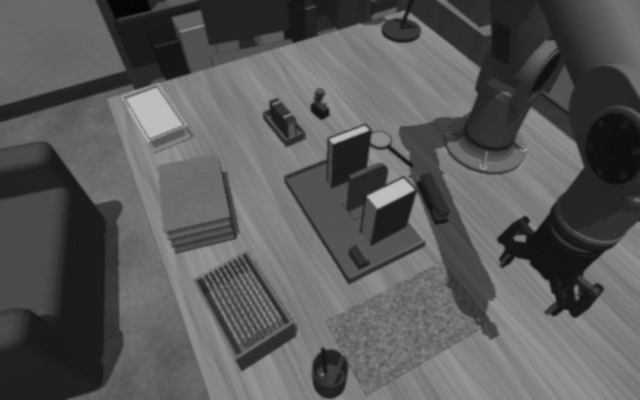

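The final view shows the row restored at (388,210), (367,185) and (348,155), the pocket book in the caddy at (285,120), and the bystanders in place. By the scene camera the three items are within about 3 mm of their starts. The low-correlation side results for the thick book and divider come from the arm blocking that view.

```bash
python3 -c "
from station import hand_in
print(hand_in())"
```

```text
the job is handed in; nothing more can be done
None
```

The job is handed in at about 66 s of the 144 s allowed: the pocket book stands spine up in the caddy, and the thick book, slim book and divider are back upright within about 3 mm of where they started, measured from the scene camera.

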